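# Latch the taro box

### The job

Shut the grey box of taro: press its lid fully down, swing the latch's wire bail over so that its crossbar drops behind the keeper hook on the lid, then press the latch lever down past centre until it lies flat and holds the lid by itself. Do not disturb the things lying around the box.

Things in the scene. Friction and masses are not known exactly. Their poses are not given: they have to be found in the camera images.
- stock_box: fixed grey box, 125 x 190 x 72 mm without lid, with a 62 x 104 x 60 mm latch block on its front. Origin on the table under the lever pivot; x points from the latch towards the lid's hinge (away from the robot), y left along the front, z up. The walls run from x = 22 to 147 mm and y = -95 to 95 mm in this frame
- lever_pivot (a point): centre of the lever's pivot axle, 92 mm above the table, over the box's origin; the axle runs along the box's y
- lid (a joint): opening angle of the lid (rad): 0 shut, positive with its front edge up. Hinge along the box's y at x = 148, z = 78 mm in the box's frame. Aluminium plate 129 x 196 x 12 mm; shut, its top is 84 mm above the table. Friction (0.26 N m) keeps it where it is left; pressed shut from above it stays shut
- lid_centre (a point): middle of the lid's top face, 63.5 mm from its hinge line; turns with the lid
- keeper_seat (a point): where the crossbar's centre sits when hooked; axes as the box's when the lid is shut, then at x = 50, z = 97 mm in the box's frame. Steel hook on the lid, 26 mm wide: foot 9 mm high (x = 38 to 72 mm), stem with its far face at x = 46, lip at z = 106 to 110 reaching to x = 53. The bar comes down onto the foot at x = 58 or more, then goes under the lip to the stem
- lever (a joint): lever angle (rad): 0 closed, flat, pointing to the robot; grows as its tip swings up and over towards the lid; pi/2 upright, at most 2.2. Stays where left (friction 0.05 N m). Plate 30 mm wide, 6 mm thick, tip 70 mm from the pivot. With the bail hooked, closing below about 0.95 works against the bail's spring; dead centre is about 0.2, below it the spring pulls it to its stop at 0
- lever_tip (a point): rolled tip of the lever, 66 mm from the pivot
- bail (a joint): angle of the U-shaped wire bail on the lever (rad): 0 latched, grows as it lifts off the lid. Little friction: it stands near upright, falls if leaned far. Its legs (y = -46 and 46 mm) hinge on a pin on the lever, 24 mm from the pivot (at x = -23, z = 85 mm in the box's frame with the lever at 0, turning with it)
- bail_bar (a point): middle of the bail's crossbar, a bar of 8 mm diameter, 92 mm long, along the box's y; 69.9 mm from the bail's pin, so at most 94 mm from the lever pivot. Moving it moves the lever along; over the keeper's lip the lever is about upright. The bar turns in a grip; fingers that hold it 28 mm to either side of the middle pass beside the keeper
- bail_spring (a joint): stretch of the spring in the bail's legs (m): 0 slack, about 0.003 to 0.004 when latched; 6 N per mm
- marker: marker pen 135 mm long, 16 mm thick, loose on the table; leave alone
- calculator: calculator 110 x 68 x 17 mm, loose on the table; leave alone
- tape_roll: roll of tape 96 mm across, 48 mm high, loose on the table; leave alone

How it is judged:
On the way, in this order (a step that is already met when the one before it is completed fails the run):
1. the lid is shut (value of joint lid below 0.03 rad), for 0.1 s.
2. the bail's crossbar is behind the keeper, with the lever still open (value of joint lid below 0.03 rad and value of joint lever above 0.5 rad and x of bail_bar in the frame of keeper_seat between -0.003 and 0.018 m and z of bail_bar in the frame of keeper_seat below 0.008 m), for 0.1 s.
3. the lever is pressed home with the bail in tension (value of joint lever below 0.08 rad and value of joint bail_spring above 0.002 m), for 0.1 s.
At the end, for the whole second after the job is handed in: The lid is shut (within 0.03 rad), the bail's crossbar sits in the keeper (within 9 mm of its seat) with its spring stretched by more than 2 mm, and the lever lies flat, past centre (within 0.08 rad of its stop) (all of step 3 and value of joint lid below 0.03 rad and distance between bail_bar and keeper_seat below 0.009 m); the robot touches nothing.
It fails at once if the marker, calculator or tape roll is moved more than 30 mm (distance of any of marker, calculator, tape_roll from where it was at the start of the episode above 0.03 m).
It also fails if it takes over 64 s, if anything falls off the work surface, if the arm or the gripper's body presses on something with over 40 N, if the wrist force passes 120 N, or if a joint passes its speed limit or range.

### The arm

A 6-joint arm with a two-finger parallel gripper is mounted at the origin on a cart in front of the work surface, level with it; the furniture and walls round the work are solid. World frame = base frame: x ahead of the robot, y to its left, z up, the work surface at z = 0. Lengths are in m, angles in rad, forces in N, time in s.
With the tool pointing down it reaches from about 0.3 to 0.875 m from the base axis. Payload 6.4 kg.
Tool frame: the origin (TCP) lies at the very end of the fingers, on their centre line; the grasp point (between the pads) lies ctrl.grasp_offset behind it (ctrl.grasp_offset is the distance from the TCP to the grasp point, in m); z points along the fingers, y is the line along which they close (so a half turn about z gives the same grasp; the last joint's range is limited). The gripper opens to 88 mm and grips with 3 to 60 N. Pads are 18 mm wide; open, the fingers measure 123 mm over their backs; the gripper's body (75 mm by 187 mm) begins 45 mm behind the grasp point.
Start: joints at [-1.332, 0.181, 1.607, -0, 1.354, -0.206], TCP at [0.247, -0.519, 0.214] pointing down, gripper open.
Joint ranges: [-2.99, 2.99], [-0.89, 2.07], [0.3, 2.58], [-1.14, 4.28], [0, 2.63], [-3.12, 3.12]. Speed limits (rad/s): [2.57, 2.57, 3.01, 3.14, 3.14, 3.14].

### API

Orientations are given as a unit quaternion [w, x, y, z].
In Python, from workcell import ctrl gives the robot as it stands. The module is installed in compiled form; this text tells all that it offers.
- The arm moves only by the tool play_rows, never from a script. Its argument "targets" is a list that holds one entry, the list of rows, each a list of 5 numbers: the shift along the tool's x, y, z in m, then the turn about the tool's z in rad, then the closure, from -1 (fully open) to 1 (shut). A call has 1 to 5 rows; each row is the pose to reach, as a shift and turn from the pose commanded when the call began, along the tool's axes at that moment; what a row does not reach only later rows make up. A row lasts 1/12 s, in which the tool goes at most 41.7 mm and 7.16 degrees, less where a joint would pass 70% of its speed; a pose out of reach is approached as far as the arm can. A call with a gripper value outside its range is refused whole. The fingers move at their own pace and stop on an object; "grip_force" is the grip in N (left out, the last holds). Time passes only in rows, so rows that repeat a pose let the fingers close. It gives the time, the measured TCP pose, the force, the opening and the grip force at its end, in the units of the state.
- ctrl.state(): the state, without advancing time (a new reading comes with each control period).
- ctrl.read_camera(name): name is "side" or "top" or "wrist"; returns (picture, depth): 400x640x3 uint8, red, green, blue; 400x640 float32, m along the optical axis (not along the pixel's ray), 0 where there is no reading.
- ctrl.get_calibration(name): a dict with "fx", "fy", "cx", "cy" (pixels), "T" (4x4, takes a point from camera to world coordinates). Camera axes: x right, y down, z forward; pixel columns grow to the right and rows downward; lengths in m; the calibration is good to about 2 mm. A picture is of the moment at which its call begins: read the wrist's pose just before it. get_calibration takes no time and is no camera call; for the wrist camera it gives the pose at the moment of the call.
- ctrl.sign_off(): hands the job in; it is judged then, once.
The state is a dict: "time": time; "joint_positions": joint angles; "qvel": joint speeds; "joint_torque": joint torques, N m; "ee_pos": TCP position; "tcp_rot": TCP orientation; "contact_force": force on the tool from outside, world axes, zero at the start; "wrist_torque": the same for the moment, N m; "grip_width": finger opening in m; "finger_force": force on a finger pad.
Only numpy, scipy, OpenCV 4.12 (cv2) and the standard library are available. Lean on these libraries where they do the work, as an engineer would, in place of code of your own. Each camera call takes 0.05 s, during which the arm holds its last target. There are 200 camera calls.

## Working session

There is one attempt and no reset: what is moved stays moved. The work goes in short steps, Python scripts to look and compute and a tool call to move; the robot and the scene stay as the last step left them, time stands still between calls to the robot, and variables do not carry over. Pictures are saved under pics/ and viewed, at most 10 in all, crops included, and the job is handed in when it is done.

Besides the shell and the picture viewer there is one more tool, called after "Call:" as name(argument=value, ...) on one line, values as JSON. play_rows: Moves the arm, as the interface text tells. Its arguments: {"type":"object","properties":{"targets":{"type":"array","items":{"type":"array","items":{"type":"array","items":{"type":"number"}}}},"grip_force":{"type":"number"}},"required":["targets"]}

```bash
mkdir -p pics; cat > h.py <<'E'
import numpy as np, cv2
from workcell import ctrl
def cam(n,fn=None):
    c=ctrl.get_calibration(n); p,d=ctrl.read_camera(n)
    v,u=np.mgrid[:400,:640]
    P=np.stack([(u-c["cx"])/c["fx"]*d,(v-c["cy"])/c["fy"]*d,d],-1)
    W=P@c["T"][:3,:3].T+c["T"][:3,3]; W[d==0]=np.nan
    if fn: cv2.imwrite("pics/"+fn,p[:,:,::-1])
    np.savez("/tmp/"+n,p=p,W=W)
    return p,W
E
python3 - <<'E'
from h import *
a=[cam(n)[0] for n in ("top","side")]
cv2.imwrite("pics/a.png",cv2.resize(np.vstack(a),(480*1,600))[:,:,::-1])
cv2.imwrite("pics/top.png",a[0][:,:,::-1]);cv2.imwrite("pics/side.png",a[1][:,:,::-1])
print(ctrl.state(),ctrl.grasp_offset)
for n in("top","side"):print(ctrl.get_calibration(n))
E
```

```text
{'time': 0.1, 'joint_positions': array([-1.33229166e+00,  1.81430094e-01,  1.60788643e+00, -4.05587409e-06,
        1.35382020e+00, -2.06313782e-01]), 'qvel': array([ 0.00017184, -0.00170205, -0.00167371, -0.00171627,  0.0019001 ,
       -0.00124691]), 'joint_torque': array([ 1.32549365e-03, -4.34815264e+01, -3.42699051e+01,  7.04614073e-02,
        3.40331916e-02, -4.58473767e-05]), 'ee_pos': array([ 0.24730221, -0.51853145,  0.21343131]), 'tcp_rot': array([-7.71900942e-04,  9.75368467e-01,  2.20580503e-01, -1.44054657e-05]), 'contact_force': array([-4.98139083e-01,  6.96124361e-01, -5.96811545e-04]), 'wrist_torque': array([-0.04251889, -0.0268821 ,  0.02264599]), 'finger_force': 0.0, 'grip_width': 0.08814238922734043} 0.0187
{'fx': 404.69487953197114, 'fy': 404.69487953197114, 'cx': 329.327400760935, 'cy': 190.9218885594522, 'T': array([[-0.02475656, -0.9929791 ,  0.11567027,  0.42279263],
       [-0.99958416,  0.02629893,  0.01182694, -0.04828013],
       [-0.01478591, -0.11532937, -0.99321725,  1.11525653],
       [ 0.        ,  0.        ,  0.        ,  1.        ]])}
{'fx': 361.6410807355863, 'fy': 361.6410807355863, 'cx': 327.0195493637123, 'cy': 199.91202770038046, 'T': array([[-0.99904147, -0.04081106,  0.01583037,  0.51351667],
       [-0.03824823,  0.63797079, -0.7691101 ,  0.70457616],
       [ 0.02128889, -0.76897836, -0.63892023,  0.69474002],
       [ 0.        ,  0.        ,  0.        ,  1.        ]])}
```

View pics/top.png

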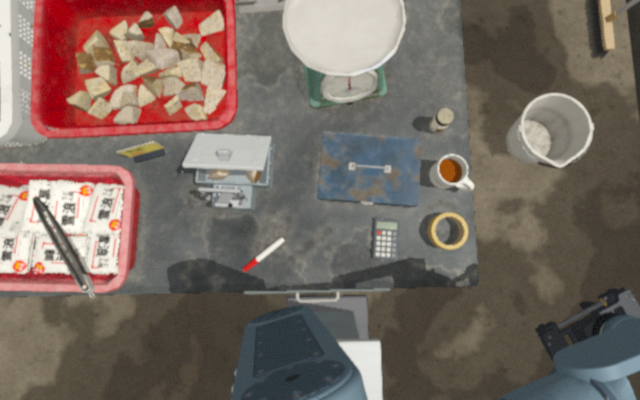

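View pics/side.png

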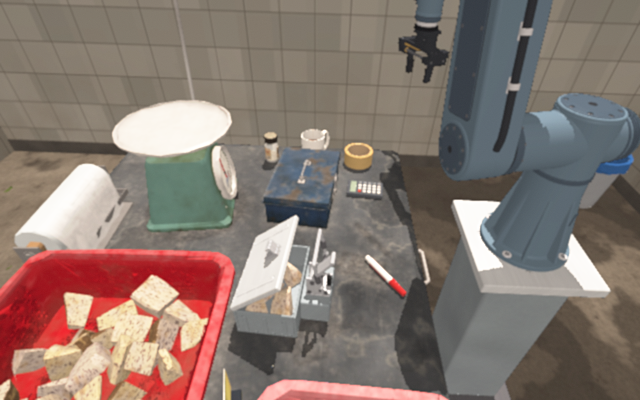

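The top view shows the grey box: lid at about (228,155), latch block at (228,197), marker at (263,254) in front. In the side view the lid is partly open, with the lever and bail standing at about (318,265).

```bash
python3 - <<'E'
from h import *
t=np.load("/tmp/top.npz");s=np.load("/tmp/side.npz")
A=cv2.resize(t["p"][120:220,170:290],(800,667),interpolation=cv2.INTER_CUBIC)[:600]
B=cv2.resize(s["p"][210:340,225:345],(554,600),interpolation=cv2.INTER_CUBIC)
cv2.imwrite("pics/ca.png",cv2.resize(A,(480,360))[:,:,::-1]);
cv2.imwrite("pics/c.png",cv2.resize(np.hstack([cv2.resize(A,(800,600)),B]),(800,355))[:,:,::-1])
for n,z,sl in(("top",t,np.s_[120:220,170:290]),("side",s,np.s_[210:340,225:345])):
    W=z["W"][sl].reshape(-1,3)
    for lo,hi in((.05,.066),(.068,.078),(.085,.11),(.11,.14),(.14,.2)):
        Q=W[(W[:,2]>lo)&(W[:,2]<hi)&(W[:,0]>.3)]
        if len(Q)>4: print(n,lo,hi,len(Q),Q.min(0).round(3),Q.max(0).round(3))
W=t["W"]
print("top grid x,y,z mm")
for v in range(178,212,2): print(v,[tuple((W[v,u]*1000).round().astype(int)) if W[v,u,0]==W[v,u,0] else 0 for u in range(188,264,8)])
E
```

```text
top 0.05 0.066 647 [0.506 0.114 0.05 ] [0.686 0.311 0.066]
top 0.068 0.078 287 [0.511 0.118 0.068] [0.709 0.313 0.078]
top 0.085 0.11 893 [0.513 0.114 0.085] [0.735 0.37  0.11 ]
top 0.11 0.14 1512 [0.516 0.116 0.11 ] [0.733 0.367 0.14 ]
top 0.14 0.2 1485 [0.505 0.118 0.14 ] [0.646 0.315 0.183]
side 0.05 0.066 1477 [ 0.504 -0.021  0.05 ] [0.8   0.316 0.066]
side 0.068 0.078 518 [ 0.508 -0.007  0.068] [0.707 0.314 0.078]
side 0.085 0.11 1020 [0.508 0.116 0.085] [0.706 0.341 0.11 ]
side 0.11 0.14 1515 [0.512 0.117 0.11 ] [0.733 0.338 0.14 ]
side 0.14 0.2 1798 [0.504 0.119 0.14 ] [0.645 0.316 0.181]
top grid x,y,z mm
178 [(np.int64(599), np.int64(358), np.int64(4)), (np.int64(587), np.int64(312), np.int64(73)), (np.int64(595), np.int64(308), np.int64(19)), (np.int64(593), np.int64(282), np.int64(33)), (np.int64(593), np.int64(262), np.int64(28)), (np.int64(596), np.int64(246), np.int64(5)), (np.int64(596), np.int64(225), np.int64(1)), (np.int64(595), np.int64(202), np.int64(3)), (np.int64(590), np.int64(174), np.int64(28)), (np.int64(593), np.int64(156), np.int64(8))]
180 [(np.int64(594)
[... 6622 characters left out ...]
np.int64(3)), (np.int64(511), np.int64(244), np.int64(13)), (np.int64(509), np.int64(217), np.int64(32)), (np.int64(508), np.int64(192), np.int64(46)), (np.int64(508), np.int64(173), np.int64(37)), (np.int64(510), np.int64(158), np.int64(-2))]
210 [(np.int64(510), np.int64(358), np.int64(2)), (np.int64(509), np.int64(335), np.int64(2)), (np.int64(509), np.int64(313), np.int64(1)), (np.int64(508), np.int64(290), np.int64(3)), (np.int64(507), np.int64(268), np.int64(3)), (np.int64(507), np.int64(247), np.int64(0)), (np.int64(506), np.int64(224), np.int64(3)), (np.int64(506), np.int64(203), np.int64(-2)), (np.int64(505), np.int64(181), np.int64(-2)), (np.int64(505), np.int64(158), np.int64(0))]
```

View pics/c.png

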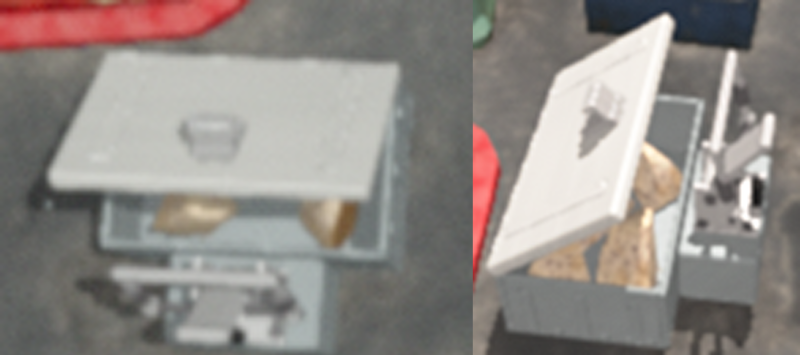

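```bash
cat > fit.py <<'E'
from h import *
t=np.load("/tmp/top.npz");s=np.load("/tmp/side.npz")
r=t["W"][120:220,170:290].reshape(-1,3); q=s["W"][210:340,225:345].reshape(-1,3)
for n,W in(("top",r),("side",q)):
    W=W[np.isfinite(W).all(1)]
    L=W[(W[:,0]>.59)&(W[:,0]<.72)&(W[:,1]>.11)&(W[:,1]<.34)&(W[:,2]>.085)]
    for k in range(6):
        m=L.mean(0); nn=np.linalg.svd(L-m,full_matrices=False)[2][2]; nn*=np.sign(nn[2]); L2=L
        L=L[abs((L-m)@nn)<(.02 if k<2 else .006)]
    yaw=np.arctan2(-nn[1],-nn[0]); op=np.arctan2(np.hypot(nn[0],nn[1]),nn[2])
    ax=np.array([np.cos(yaw),np.sin(yaw),0]);ay=np.array([-ax[1],ax[0],0])
    A=W[(abs((W-m)@nn)<.006)&(W[:,2]>.09)&(abs(W[:,1]-.22)<.13)]
    al=np.cross(nn,ay) ; al*=-np.sign(al[0])*-1
    print(n,len(L),"yaw",yaw,"open",op,"y ext",np.percentile(A@ay,[.5,99.5]),"along",np.percentile((A-m)@al,[.5,99.5]),"m",m,al)
    # hinge: top-face line is 6mm above hinge
    h=m-nn*.006; h=h+al*((.078-h[2])/al[2]); yc=np.percentile(A@ay,[.5,99.5]).mean()
    hx=h@ax; O=ax*(hx-.148)+ay*yc; print(" origin from lid",O)
    B=W[(abs(W[:,2]-.060)<.005)]; C=np.c_[(B-O)@ax,(B-O)@ay]*1000
    C=C[(abs(C[:,1])<62)&(C[:,0]<30)&(C[:,0]>-60)]
    print(" block x,y pct",np.percentile(C,[1,5,50,95,99],axis=0).round(1).tolist())
    B=W[(abs(W[:,2]-.072)<.004)]; C=np.c_[(B-O)@ax,(B-O)@ay]*1000
    C=C[(abs(C[:,1])>60)&(C[:,0]<140)&(C[:,0]>0)];print(" rim",len(C),np.percentile(C,[1,5,95,99],axis=0).round(1).tolist())
    B=W[(W[:,2]>.160)&(W[:,0]<.575)&(abs(W[:,1]-.22)<.09)];C=np.c_[(B-O)@ax,(B-O)@ay,B[:,2]]*1000
    print(" bar",len(C),np.percentile(C,[2,10,50,90,98],axis=0).round(1).tolist())
    B=W[(W[:,2]>.098)&(W[:,0]<.575)];C=np.c_[(B-O)@ax,(B-O)@ay,B[:,2]]*1000
    C=C[(abs(C[:,1])<13)&(C[:,2]<160)]
    print(" lever",len(C),np.percentile(C,[2,50,98],axis=0).round(1).tolist(),np.polyfit(C[:,0],C[:,2],1))
E
python3 fit.py
```

```text
top 2471 yaw 3.0668147157860126 open 0.686895466916353 y ext [-0.35804351 -0.16421874] along [-0.05854726  0.0623294 ] m [0.64550438 0.21210359 0.12999898] [ 0.77105763 -0.05776581 -0.63413976]
 origin from lid [ 0.84698601  0.19840874 -0.        ]Traceback (most recent call last):
  File "fit.py", line 20, in <module>
    print(" block x,y pct",np.percentile(C,[1,5,50,95,99],axis=0).round(1).tolist())
                           ~~~~~~~~~~~~~^^^^^^^^^^^^^^^^^^^^^^^^^
    return _quantile_unchecked(
        a, q, axis, out, overwrite_input, method, keepdims, weights)
    return _ureduce(a,
                    func=_quantile_ureduce_func,
    ...<5 lines>...
                    overwrite_input=overwrite_input,
                    method=method)
    r = func(a, **kwargs)
    result = _quantile(arr,
                       quantiles=q,
    ...<2 lines>...
                       out=out,
                       weights=wgt)
    slices_having_nans = np.isnan(arr[-1, ...])
                                  ~~~^^^^^^^^^
IndexError: index -1 is out of bounds for axis 0 with size 0
```

```bash
sed -i 's/yaw=np.arctan2(-nn\[1\],-nn\[0\])/yaw=np.arctan2(nn[1],nn[0])/' fit.py; python3 fit.py
```

```text
top 2471 yaw -0.07477793780378081 open 0.686895466916353 y ext [0.16421874 0.35804351] along [-0.05854726  0.0623294 ] m [0.64550438 0.21210359 0.12999898] [ 0.77105763 -0.05776581 -0.63413976]
 origin from lid [0.5518132  0.22052239 0.        ]
 block x,y pct [[-41.8, -51.6], [-40.6, -49.9], [-7.9, -20.3], [19.1, 48.1], [20.1, 51.0]]
 rim 149 [[19.8, -94.8], [20.9, -94.1], [114.4, 93.6], [125.1, 94.7]]
 bar 152 [[-13.7, -48.1, 164.0], [-12.5, -43.2, 174.1], [-9.6, -1.3, 178.1], [-6.2, 41.0, 180.8], [-5.3, 47.1, 182.5]]
 lever 155 [[-44.0, -12.5, 101.8], [-27.0, -0.8, 129.7], [2.7, 11.7, 151.7]] [-1.23782994 97.51057065]
side 2748 yaw -0.06748429183276261 open 0.6859650424388747 y ext [0.16277723 0.35594209] along [-0.05743457  0.06253627] m [0.64366475 0.23175526 0.13037942] [ 0.77204679 -0.05218027 -0.63342006]
 origin from lid [0.54936382 0.22282155 0.        ]
 block x,y pct [[-42.1, -48.3], [-40.7, -40.7], [-15.0, 28.9], [19.2, 50.2], [20.1, 51.5]]
 rim 312 [[19.1, -97.0], [20.3, -93.6], [130.5, 93.5], [137.7, 94.1]]
 bar 181 [[-13.6, -46.9, 161.9], [-12.7, -38.4, 169.3], [-9.7, 9.6, 178.6], [-6.1, 46.6, 180.3], [-5.2, 48.2, 180.8]]
 lever 227 [[-44.5, -12.6, 99.2], [-25.1, 2.0, 127.0], [3.9, 12.9, 151.3]] [-1.16366311 98.87765133]
```

The fit agrees between both cameras: origin about (0.549, 0.222), yaw about -0.071, lid open 0.69, lever about 0.88, and bail bar at box x≈-9, z≈177. Next, a helper to convert box-frame targets into tool shifts.

```bash
cat >> h.py <<'E'
from scipy.spatial.transform import Rotation as R
O=np.array([.549,.2217,0]); YAW=-.071
B=R.from_euler("z",YAW).as_matrix()
def tobox(p): return (np.asarray(p)-O)@B*1000
def plan(*ts):  # box-frame targets in mm -> tool shifts; turn to align tool y with box y
    s=ctrl.state(); q=s["tcp_rot"]; M=R.from_quat(q[[1,2,3,0]]).as_matrix()
    a=np.arctan2(M[1,0],M[0,0]); print("t",s["time"],"tcp box",tobox(s["ee_pos"]).round(1),"turn",round((a-YAW+np.pi/2)%np.pi-np.pi/2,3),"F",s["contact_force"].round(1),"w",s["grip_width"])
    for t in ts: print(t,((O+B@np.array(t)/1000-s["ee_pos"])@M).round(4))
E
python3 -c "
from h import *
plan((90,0,250),(90,0,110))"
```

```text
t 0.1 tcp box [-248.4 -759.8  213.4] turn 0.516 F [-0.5  0.7 -0. ] w 0.08814238922734043
(90, 0, 250) [ 0.6692 -0.494  -0.0356]
(90, 0, 110) [ 0.6691 -0.4938  0.1044]
```

Call:
play_rows(targets=[[[0.032,-0.0238,-0.012,0,-1],[0.064,-0.0476,-0.024,0,-1],[0.096,-0.0714,-0.036,0,-1],[0.128,-0.0952,-0.036,0,-1],[0.16,-0.119,-0.036,0,-1]]])

```text
time: 0.52
ee_pos: [0.3412, -0.3414, 0.2508]
tcp_rot: [0.001, 0.975, 0.22, 0.0]
contact_force: [-0.2, 0.6, -0.2]
grip_width: 0.088
finger_force: 0.0
```

Call:
play_rows(targets=[[[0.032,-0.0238,0,0,-1],[0.064,-0.0476,0,0,-1],[0.096,-0.0714,0,0,-1],[0.128,-0.0952,0,0,-1],[0.16,-0.119,0,0,-1]]])

```text
time: 0.93
ee_pos: [0.4342, -0.1645, 0.2501]
tcp_rot: [-0.0, 0.975, 0.22, -0.0]
contact_force: [-0.1, -0.8, 0.0]
grip_width: 0.0883
finger_force: 0.0
```

Call:
play_rows(targets=[[[0.032,-0.0238,0,0,-1],[0.064,-0.0476,0,0,-1],[0.096,-0.0714,0,0,-1],[0.128,-0.0952,0,0,-1],[0.16,-0.119,0,0,-1]]])

```text
time: 1.35
ee_pos: [0.5274, 0.0118, 0.25]
tcp_rot: [-0.0, 0.975, 0.221, -0.0]
contact_force: [-0.3, 0.2, -0.3]
grip_width: 0.088
finger_force: 0.0
```

```bash
python3 -c "
from h import *
plan((90,0,250),(90,0,110)); print(ctrl.state()['joint_positions'])"
```

```text
t 1.35 tcp box [  -6.6 -210.9  250. ] turn 0.516 F [-0.3  0.2 -0.3] w 0.08799635017604042
(90, 0, 250) [ 1.881e-01 -1.357e-01 -1.000e-04]
(90, 0, 110) [ 0.1881 -0.1357  0.1399]
[-2.02663952e-01  4.48762110e-02  1.68356572e+00 -1.08235325e-04
  1.41348198e+00  9.23144049e-01]
```

Call:
play_rows(targets=[[[0.031,-0.0226,0,0.12,-1],[0.0627,-0.0452,0,0.24,-1],[0.094,-0.0678,0,0.36,-1],[0.1254,-0.0905,0,0.48,-1],[0.1567,-0.113,0,0.516,-1]]])

```text
time: 1.77
ee_pos: [0.6202, 0.1813, 0.2496]
tcp_rot: [0.0, 0.999, -0.039, -0.0]
contact_force: [1.4, 0.1, 0.8]
grip_width: 0.0879
finger_force: 0.0
```

```bash
python3 -c "
from h import *
plan((90,0,250),(90,0,150),(90,0,84))"
```

```text
t 1.7667 tcp box [ 73.9 -35.3 249.6] turn -0.006 F [1.4 0.1 0.8] w 0.08794776016460822
(90, 0, 250) [ 0.0158 -0.0354 -0.0004]
(90, 0, 150) [ 0.0159 -0.0354  0.0996]
(90, 0, 84) [ 0.016  -0.0354  0.1656]
```

Call:
play_rows(targets=[[[0.016,-0.0354,0.02,0,-1],[0.016,-0.0354,0.055,0,-1],[0.016,-0.0354,0.09,0,-1],[0.016,-0.0354,0.105,0,-1],[0.016,-0.0354,0.12,0,-1]]])

```text
time: 2.18
ee_pos: [0.6364, 0.2136, 0.1264]
tcp_rot: [0.0, 0.999, -0.035, -0.003]
contact_force: [-0.4, 0.5, 0.9]
grip_width: 0.0883
finger_force: 0.0
```

Call:
play_rows(targets=[[[0,0,0.01,0,-1],[0,0,0.02,0,-1],[0,0,0.03,0,-1],[0,0,0.04,0,-1],[0,0,0.044,0,-1]]])

```text
time: 2.6
ee_pos: [0.6382, 0.2132, 0.0853]
tcp_rot: [0.0, 0.999, -0.036, -0.0]
contact_force: [-1.9, 0.9, 2.1]
grip_width: 0.0882
finger_force: 1.1
```

```bash
python3 -c "
from h import *
plan((90,0,84),(90,0,83))"
```

```text
t 2.6 tcp box [89.5 -2.1 85.3] turn -0.0 F [-1.9  0.9  2.1] w 0.08820192031631242
(90, 0, 84) [ 0.0005 -0.0021  0.0013]
(90, 0, 83) [ 0.0005 -0.0021  0.0023]
```

Call:
play_rows(targets=[[[0,0,0.001,0,-1],[0,0,0.0025,0,-1],[0,0,0.0025,0,-1],[0,0,0.0025,0,-1]]])

```text
time: 2.93
ee_pos: [0.6386, 0.2133, 0.084]
tcp_rot: [-0.0, 0.999, -0.036, 0.0]
contact_force: [0.3, -0.2, 0.0]
grip_width: 0.0883
finger_force: 0.1
```

Call:
play_rows(targets=[[[0,0,0.001,0,-1],[0,0,0.002,0,-1],[0,0,0.003,0,-1],[0,0,0.003,0,-1]]])

```text
time: 3.27
ee_pos: [0.6385, 0.2134, 0.0807]
tcp_rot: [-0.0, 0.999, -0.036, 0.0]
contact_force: [-0.9, 0.8, 3.0]
grip_width: 0.0881
finger_force: 0.8
```

Call:
play_rows(targets=[[[0,0,0.001,0,-1],[0,0,0.002,0,-1],[0,0,0.003,0,-1],[0,0,0.003,0,-1]]])

```text
time: 3.6
ee_pos: [0.6382, 0.2133, 0.0773]
tcp_rot: [0.0, 0.999, -0.036, -0.0]
contact_force: [-0.7, 1.4, 1.6]
grip_width: 0.088
finger_force: 0.7
```

```bash
python3 - <<'E'
from h import *
plan()
p,W=cam("side")
cv2.imwrite("pics/d.png",cv2.resize(p[200:340,215:375],(800,600),interpolation=cv2.INTER_CUBIC)[:,:,::-1])
Q=(W.reshape(-1,3)-O)@B*1000
for x in range(20,160,15):
    m=(abs(Q[:,0]-x)<7)&(Q[:,1]>68)&(Q[:,1]<92)&(Q[:,2]<130)&(Q[:,2]>60); print(x,m.sum(),np.median(Q[m,2]) if m.any() else 0)
E
```

```text
t 3.6 tcp box [89.6 -2.  77.3] turn -0.0 F [-0.7  1.4  1.6] w 0.08801777804246111
20 79 110.27474221320398
35 88 113.37121213531714
50 88 110.08002102287543
65 84 106.22588329371573
80 83 102.47995047125579
95 80 98.76928961570141
110 78 94.89986258669978
125 73 91.14075050576363
140 66 87.08450114179965
155 103 122.1548008126958
```

View pics/d.png

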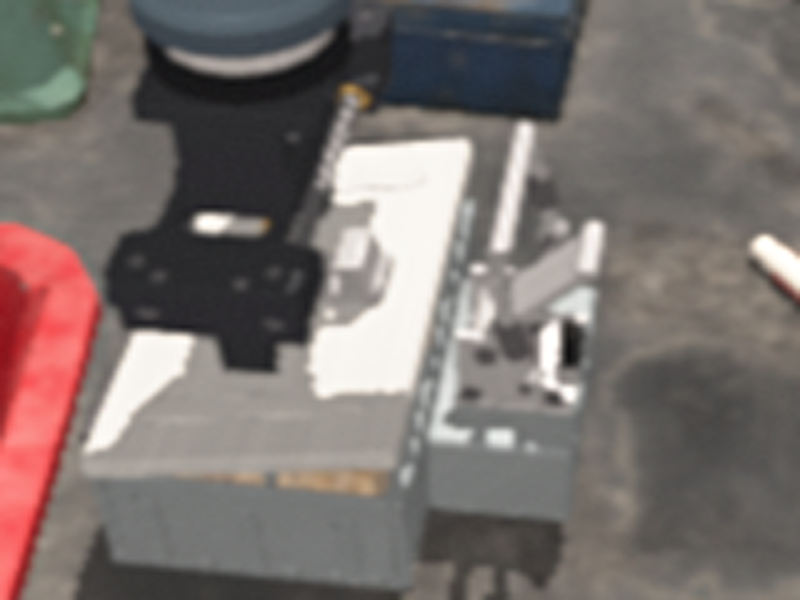

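The lid is still about 0.25 rad open: its surface is at z≈100 under the fingers while the TCP reads 77. The open fingertips must sit roughly 23 mm behind the TCP. I'll keep pressing down; the body still clears the keeper.

Call:
play_rows(targets=[[[0,0,0.004,0,-1],[0,0,0.007,0,-1],[0,0,0.01,0,-1],[0,0,0.012,0,-1],[0,0,0.012,0,-1]]])

```text
time: 4.07
ee_pos: [0.6379, 0.2133, 0.0647]
tcp_rot: [0.0, 0.999, -0.036, -0.001]
contact_force: [-0.3, -0.4, -0.4]
grip_width: 0.0882
finger_force: 0.0
```

Call:
play_rows(targets=[[[0,0,0.001,0,-1],[0,0,0.002,0,-1],[0,0,0.003,0,-1],[0,0,0.003,0,-1]]])

```text
time: 4.4
ee_pos: [0.6384, 0.2133, 0.0625]
tcp_rot: [0.0, 0.999, -0.036, -0.0]
contact_force: [-0.2, -0.2, 0.5]
grip_width: 0.0887
finger_force: 0.3
```

```bash
cat >> h.py <<'E'
def lid():
    p,W=cam("side"); Q=(W.reshape(-1,3)-O)@B*1000
    m=(Q[:,0]>25)&(Q[:,0]<120)&(Q[:,1]>68)&(Q[:,1]<92)&(Q[:,2]<118)&(Q[:,2]>78); print("lid",np.polyfit(Q[m,0]-148,Q[m,2],1))
    return p,Q
E
python3 -c "
from h import *
plan();lid()"
```

```text
t 4.4 tcp box [89.7 -2.1 62.5] turn -0.0 F [-0.2 -0.2  0.5] w 0.08867972378846564
lid [-3.43425472e-02  8.58207545e+01]
```

Call:
play_rows(targets=[[[0,0,0.001,0,-1],[0,0,0.002,0,-1],[0,0,0.003,0,-1],[0,0,0.003,0,-1]]])

```text
time: 4.78
ee_pos: [0.6384, 0.2133, 0.06]
tcp_rot: [0.0, 0.999, -0.036, -0.0]
contact_force: [-2.7, -0.6, 4.2]
grip_width: 0.0883
finger_force: 2.1
```

Call:
play_rows(targets=[[[0,0,0.001,0,-1],[0,0,0.002,0,-1],[0,0,0.002,0,-1]]])

```text
time: 5.03
ee_pos: [0.6385, 0.2134, 0.0599]
tcp_rot: [0.0, 0.999, -0.035, 0.0]
contact_force: [-7.8, -2.1, 16.3]
grip_width: 0.0882
finger_force: 7.6
```

```bash
python3 -c "
from h import *
plan();lid()"
```

```text
t 5.0333 tcp box [89.9 -2.  59.9] turn 0.0 F [-7.8 -2.1 16.3] w 0.08817210531089593
lid [8.22511287e-04 8.54961171e+01]
```

Call:
play_rows(targets=[[[0,0,-0.035,0,-1],[0,0,-0.075,0,-1],[0,0,-0.115,0,-1],[0,0,-0.155,0,0],[0,0,-0.175,0,1]]])

```text
time: 5.5
ee_pos: [0.6407, 0.2137, 0.2389]
tcp_rot: [-0.001, 0.999, -0.036, 0.004]
contact_force: [1.0, 0.5, 0.9]
grip_width: 0.077
finger_force: 0.0
```

Call:
play_rows(targets=[[[-0.04,0,0,0,1],[-0.08,0,0,0,1],[-0.12,0,0,0,1],[-0.16,0,0,0,1],[-0.18,0,0,0,1]]])

```text
time: 5.92
ee_pos: [0.455, 0.2265, 0.232]
tcp_rot: [0.0, 0.999, -0.035, -0.001]
contact_force: [0.9, -0.1, 0.1]
grip_width: 0.0435
finger_force: 0.0
```

```bash
python3 - <<'E'
from h import *
p,Q=lid(); plan((-80,0,138))
m=(abs(Q[:,1])<45)&(Q[:,0]<20)&(Q[:,0]>-60)&(Q[:,2]>165)&(Q[:,2]<190);print("bar",m.sum(),np.median(Q[m],0) if m.any() else 0)
m=(abs(Q[:,1])<14)&(Q[:,0]<-15)&(Q[:,0]>-60)&(Q[:,2]>95)&(Q[:,2]<160);print("lever",m.sum(),np.percentile(Q[m],[2,98],axis=0) if m.any() else 0)
E
```

```text
lid [4.25423790e-03 8.58031579e+01]
t 5.9667 tcp box [-95.8  -1.5 232.2] turn 0.002 F [ 0.5  2.8 -0.6] w 0.03950947930255416
(-80, 0, 138) [ 0.016  -0.0015  0.0942]
bar 140 [ -9.2629157    3.89734183 178.59260545]
lever 172 [[-44.5399198  -13.17201624 108.57879442]
 [-15.76026642  13.71346816 151.42492295]]
```

Call:
play_rows(targets=[[[0,-0.0015,0.04,0,1],[0.005,-0.0015,0.08,0,1],[0.016,-0.0015,0.094,0,1],[0.016,-0.0015,0.094,0,1],[0.022,-0.0015,0.094,0,1]]])

```text
time: 6.38
ee_pos: [0.4803, 0.226, 0.138]
tcp_rot: [0.0, 0.999, -0.036, -0.001]
contact_force: [0.7, 0.2, -0.7]
grip_width: 0.0062
finger_force: 0.0
```

Call:
play_rows(targets=[[[0.008,0,0,0,1],[0.016,0,0,0,1],[0.024,0,0,0,1],[0.032,0,0,0,1]]])

```text
time: 6.72
ee_pos: [0.5147, 0.2239, 0.1401]
tcp_rot: [-0.0, 0.999, -0.036, 0.001]
contact_force: [-1.0, -0.5, -0.4]
grip_width: 0.0002
finger_force: 0.0
```

```bash
cat >> h.py <<'E'
def look(fn=None):
    p,Q=lid(); plan()
    m=(Q[:,1]>30)&(Q[:,1]<50)&(Q[:,0]<80)&(Q[:,0]>-60)&(Q[:,2]>115)&(Q[:,2]<195);print("bail pts",m.sum())
    if m.any(): q=Q[m]; print(" top",q[q[:,2].argsort()[-8:]].mean(0).round(1)," far",q[q[:,0].argsort()[-8:]].mean(0).round(1))
    m=(abs(Q[:,1])<14)&(Q[:,0]<30)&(Q[:,0]>-75)&(Q[:,2]>66)&(Q[:,2]<165)
    print("lever zone",[(x,np.percentile(Q[m&(abs(Q[:,0]-x)<4),2],95).round(0)) for x in range(-68,30,8) if (m&(abs(Q[:,0]-x)<4)).sum()>2])
    if fn: cv2.imwrite("pics/"+fn,cv2.resize(p[190:340,235:395],(640,600),interpolation=cv2.INTER_CUBIC)[:,:,::-1])
E
python3 -c "
from h import *
look('e.png')"
```

```text
lid [3.46121632e-03 8.58348371e+01]
t 6.7667 tcp box [-33.2  -0.5 139.9] turn -0.001 F [-0.2 -1.   0. ] w 0.0004144522569803586
bail pts 98
 top [ -8.5  45.4 179.2]  far [ -6.2  45.2 176.5]
lever zone [(-44, np.float64(88.0)), (-36, np.float64(140.0)), (-28, np.float64(136.0)), (-20, np.float64(127.0)), (-12, np.float64(117.0)), (-4, np.float64(106.0)), (4, np.float64(102.0)), (20, np.float64(86.0)), (28, np.float64(87.0))]
```

View pics/e.png

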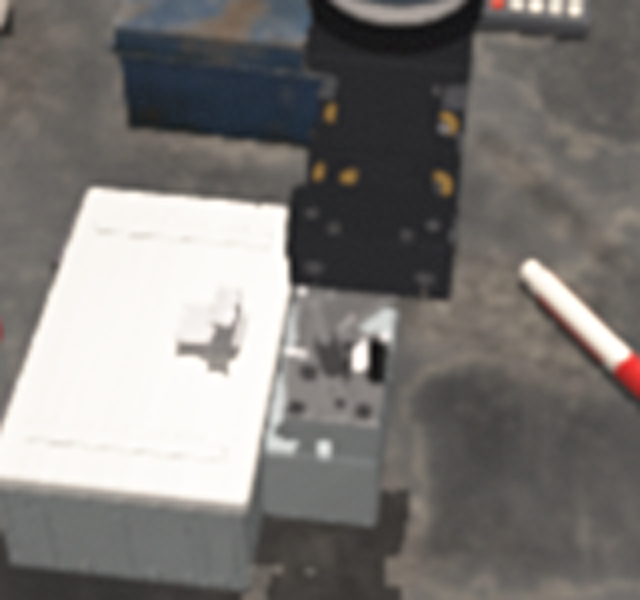

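The lid is flat and shut. The gripper now hides the lever and bail, but depth still shows the bar at box x≈-8, z≈177. I'll continue the push.

Call:
play_rows(targets=[[[0.006,0,0,0,1],[0.012,0,0,0,1],[0.018,0,0,0,1],[0.018,0,0,0,1]]])

```text
time: 7.1
ee_pos: [0.5319, 0.2223, 0.1388]
tcp_rot: [-0.0, 0.999, -0.036, 0.0]
contact_force: [-0.9, 0.3, 0.0]
grip_width: 0.0006
finger_force: 0.0
```

```bash
python3 -c "
from h import *
look()
p,W=cam('top');Q=(W-O)@B*1000
q=Q[120:230,170:290].reshape(-1,3);m=(abs(q[:,1])<52)&(q[:,0]<120)&(q[:,2]>92)&(q[:,2]<195);q=q[m];print(q[q[:,0].argsort()][-60::6].round())
"
```

```text
lid [7.1360979e-03 8.6003881e+01]
t 7.15 tcp box [-17.7  -0.5 138.6] turn -0.001 F [-0.3 -0.1 -1.1] w 0.00025456952872331915
bail pts 104
 top [ -0.6  45.1 177.4]  far [  2.4  45.8 175.9]
lever zone [(-44, np.float64(88.0)), (-36, np.float64(141.0)), (-28, np.float64(137.0)), (-20, np.float64(126.0)), (-12, np.float64(116.0)), (-4, np.float64(107.0)), (4, np.float64(103.0)), (20, np.float64(86.0)), (28, np.float64(87.0))]
[[ 56.  -1.  95.]
 [ 58.   7.  97.]
 [ 59.  -5.  94.]
 [ 61.  -3.  97.]
 [ 62. -13.  94.]
 [ 64.   6.  93.]
 [ 67.   9.  92.]
 [ 67. -13.  95.]
 [ 69.  -7.  95.]
 [ 72.   9.  94.]]
```

```bash
python3 - <<'E'
from h import *
z=np.load("/tmp/side.npz");W=z["W"];Q=(W-O)@B*1000
m=(abs(Q[...,1])<60)&(Q[...,0]>-70)&(Q[...,0]<60)&(Q[...,2]>130)&(Q[...,2]<230)
q=Q[m]
for lo in range(130,230,8):
    k=q[(q[:,2]>=lo)&(q[:,2]<lo+8)]
    if len(k):print(lo,len(k),np.percentile(k[:,:2],[2,50,98],axis=0).round().tolist())
p,W2=cam("wrist"); cv2.imwrite("pics/w.png",p[:,:,::-1])
E
```

```text
130 35 [[-36.0, 7.0], [-19.0, 47.0], [-9.0, 52.0]]
138 35 [[-41.0, 13.0], [-15.0, 47.0], [-5.0, 52.0]]
146 22 [[-43.0, 15.0], [-11.0, 47.0], [-4.0, 51.0]]
154 14 [[-9.0, 45.0], [-6.0, 48.0], [-2.0, 50.0]]
162 12 [[-5.0, 46.0], [-4.0, 48.0], [0.0, 50.0]]
170 23 [[-4.0, 41.0], [-0.0, 47.0], [4.0, 49.0]]
178 1 [[-2.0, 45.0], [-2.0, 45.0], [-2.0, 45.0]]
```

View pics/w.png

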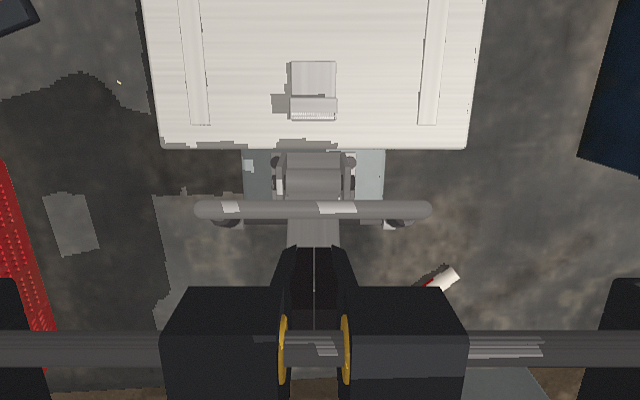

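The wrist view shows the closed fingertips at (315,250), hovering above the lever (315,235), and the bail bar at row 210. I'll measure the real fingertip position from the wrist depth.

```bash
python3 - <<'E'
from h import *
Q=(np.load("/tmp/wrist.npz")["W"]-O)@B*1000
for u,v in[(300,250),(300,254),(300,262),(330,252),(330,270),(300,285),(315,225),(315,238),(315,210),(260,210),(370,210),(315,180),(315,80),(315,105),(230,320),(400,320)]: print(u,v,Q[v,u].round(1))
E
```

```text
300 250 [-10.3   6.3 164.6]
300 254 [-10.6   6.2 167.9]
300 262 [-10.3   5.9 175.3]
330 252 [-10.3  -7.  166.6]
330 270 [ -9.9  -6.3 182.5]
300 285 [-11.    5.3 191.3]
315 225 [-17.7  -0.5 120.3]
315 238 [-23.2  -0.5 125.8]
315 210 [ 11.6  -0.4 171.8]
260 210 [ 12.   21.9 172.8]
370 210 [ 11.3 -22.9 171. ]
315 180 [ 2.5 -0.6 98.6]
315 80 [60.4 -0.5 92.4]
315 105 [ 47.8  -0.5 108. ]
230 320 [ 15.2  17.8 244.8]
400 320 [ 14.5 -18.4 244. ]
```

The real fingertips are at z≈162 with the TCP reading 138, so they sit 24 mm behind the reported TCP, as they did open. I'll retreat, lower to real tip z≈128, and push the lever itself.

Call:
play_rows(targets=[[[-0.03,0,0,0,1],[-0.062,0,0,0,1],[-0.062,0,0.02,0,1],[-0.062,0,0.034,0,1],[-0.056,0,0.034,0,1]]])

```text
time: 7.67
ee_pos: [0.4715, 0.2263, 0.1022]
tcp_rot: [0.001, 0.999, -0.035, -0.003]
contact_force: [-0.7, -0.6, -0.2]
grip_width: 0.0004
finger_force: 0.0
```

```bash
python3 - <<'E'
from h import *
look()
p,W=cam("wrist"); Q=(W-O)@B*1000
for v in range(100,260,8): print(v,Q[v,260].round(0),Q[v,315].round(0))
cv2.imwrite("pics/w2.png",p[:,:,::-1])
E
```

```text
lid [2.16536968e-03 8.57013942e+01]
t 7.7167 tcp box [-74.6  -0.7 103.9] turn 0.0 F [0.5 0.2 1.2] w 0.00045275029894431356
bail pts 90
 top [ 47.8  37.3 119.7]  far [ 50.6  39.9 117.8]
lever zone [(-44, np.float64(150.0)), (-36, np.float64(151.0)), (-28, np.float64(137.0)), (-20, np.float64(127.0)), (-12, np.float64(116.0)), (-4, np.float64(106.0)), (4, np.float64(102.0)), (20, np.float64(87.0)), (28, np.float64(87.0))]
100 [-4. 26. 95.] [ -4.  -1. 100.]
108 [-12.  31.  59.] [ -7.  -1. 105.]
116 [-16.  32.  59.] [-11.  -1. 108.]
124 [-21.  32.  59.] [-13.  -1. 113.]
132 [-18.  25. 106.] [-16.  -1. 117.]
140 [-22.  25. 108.] [-19.  -1. 121.]
148 [-35.  32.  60.] [-22.  -1. 124.]
156 [-41.  33.  57.] [-25.  -1. 127.]
164 [-60.  42.  -1.] [-27.  -1. 131.]
172 [-66.  42.  -0.] [-29.  -0. 135.]
180 [-73.  43.  -1.] [-32.  -0. 138.]
188 [-80.  43.  -1.] [-34.  -0. 141.]
196 [-87.  43.  -0.] [-36.  -0. 146.]
204 [-94.  44.  -2.] [-38.  -0. 149.]
212 [-100.   44.   -0.] [-41.  -0. 149.]
220 [-107.   44.    0.] [-108.   -1.   -2.]
228 [-115.   45.   -1.] [-115.   -1.   -0.]
236 [-122.   45.   -1.] [-122.   -1.   -0.]
244 [-129.   45.    0.] [-129.   -1.    1.]
252 [-137.   46.   -1.] [-67.  -1. 132.]
```

The bail has tipped over and rests on the keeper lip (bar at about x=49, z=115), as expected. Now I'll push the lever upright so the bar slides off behind the lip.

Call:
play_rows(targets=[[[0.012,0,0,0,1],[0.022,0,0,0,1],[0.032,0,0,0,1],[0.042,0,0,0,1]]])

```text
time: 8.1
ee_pos: [0.5182, 0.2235, 0.1054]
tcp_rot: [-0.0, 0.999, -0.036, 0.0]
contact_force: [-1.0, 0.3, 0.6]
grip_width: 0.0007
finger_force: 0.7
```

Call:
play_rows(targets=[[[0.006,0,0,0,1],[0.012,0,0,0,1],[0.018,0,0,0,1],[0.018,0,0,0,1]]])

```text
time: 8.43
ee_pos: [0.536, 0.222, 0.1047]
tcp_rot: [-0.0, 0.999, -0.036, 0.0]
contact_force: [-0.5, -0.1, 0.2]
grip_width: 0.0007
finger_force: 0.0
```

```bash
cat >> h.py <<'E'
def wl(fn=None,us=(250,315)):
    plan(); p,W=cam("wrist",fn); Q=(W-O)@B*1000
    q=Q.reshape(-1,3)
    m=(abs(abs(q[:,1])-30)<9)&(q[:,2]>90)&(q[:,2]<150)&(q[:,0]>35)&(q[:,0]<100)
    if m.sum(): print("bar",m.sum(),np.percentile(q[m],[5,50,95],axis=0).round(1).tolist())
    m=(abs(q[:,1])<12)&(q[:,2]>94)&(q[:,2]<170)&(q[:,0]>-60)&(q[:,0]<36)
    print("lever",[(x,q[m&(abs(q[:,0]-x)<3),2].max().round(0)) for x in range(-58,36,6) if (m&(abs(q[:,0]-x)<3)).any()])
E
python3 -c "
from h import *
look();wl()"
```

```text
lid [3.06099093e-03 8.57159451e+01]
t 8.4833 tcp box [-13.6  -0.6 104.5] turn -0.001 F [-0.8  0.4 -0. ] w 0.0009317854839992249
bail pts 57
 top [ -9.   46.4 122.2]  far [ 12.6  46.7 115.8]
lever zone [(-44, np.float64(86.0)), (-36, np.float64(90.0)), (-28, np.float64(88.0)), (-12, np.float64(97.0)), (4, np.float64(102.0)), (20, np.float64(86.0)), (28, np.float64(87.0))]
t 8.4833 tcp box [-13.6  -0.6 104.5] turn -0.001 F [-0.8  0.4 -0. ] w 0.0009317854839992249
bar 1311 [[55.8, -37.2, 97.4], [59.6, -21.0, 99.5], [63.0, 37.2, 100.9]]
lever [(-22, np.float64(144.0)), (-16, np.float64(152.0)), (-10, np.float64(154.0)), (-4, np.float64(170.0)), (2, np.float64(163.0)), (8, np.float64(162.0))]
```

The bar has dropped behind the keeper: centre at about x=59.6, z=97, with the lever upright. Now over the lever to its lid side.

Call:
play_rows(targets=[[[-0.012,0,-0.02,0,1],[-0.012,0,-0.06,0,1],[-0.005,0,-0.08,0,1],[0.025,0,-0.08,0,1],[0.038,0,-0.075,0,1]]])

```text
time: 8.95
ee_pos: [0.5765, 0.2198, 0.1838]
tcp_rot: [-0.001, 0.999, -0.035, 0.004]
contact_force: [-0.3, -0.4, 0.9]
grip_width: 0.0004
finger_force: 0.0
```

Call:
play_rows(targets=[[[0,0,0.02,0,1],[0,0,0.05,0,1],[0,0,0.07,0,1],[0,0,0.07,0,1]]])

```text
time: 9.28
ee_pos: [0.5689, 0.2188, 0.1046]
tcp_rot: [0.001, 0.999, -0.036, -0.004]
contact_force: [-0.7, -0.1, -1.0]
grip_width: 0.0004
finger_force: 0.0
```

```bash
python3 -c "
from h import *
look();wl()"
```

```text
lid [3.21600827e-03 8.57299525e+01]
t 9.3333 tcp box [ 21.5  -1.  107.2] turn -0.0 F [ 0.7 -0.1  0.4] w 0.0008001139331650685
bail pts 64
 top [ -9.3  46.3 122.1]  far [ 15.4  46.2 115.6]
lever zone [(-44, np.float64(89.0)), (-36, np.float64(90.0)), (-28, np.float64(89.0)), (-12, np.float64(123.0)), (-4, np.float64(130.0)), (4, np.float64(100.0)), (20, np.float64(86.0)), (28, np.float64(86.0))]
t 9.3333 tcp box [ 21.5  -1.  107.2] turn -0.0 F [ 0.7 -0.1  0.4] w 0.0008001139331650685
bar 1057 [[56.6, -37.2, 97.0], [60.4, -21.1, 99.5], [63.2, 37.1, 100.8]]
lever [(2, np.float64(156.0)), (8, np.float64(158.0)), (14, np.float64(147.0)), (20, np.float64(154.0)), (26, np.float64(169.0)), (32, np.float64(170.0))]
```

Call:
play_rows(targets=[[[-0.01,0.001,0,0,1],[-0.02,0.001,0,0,1],[-0.03,0.001,0,0,1],[-0.04,0.001,0,0,1],[-0.046,0.001,0,0,1]]])

```text
time: 9.8
ee_pos: [0.526, 0.2221, 0.1107]
tcp_rot: [-0.0, 0.999, -0.035, 0.001]
contact_force: [0.8, 0.4, 0.6]
grip_width: 0.0006
finger_force: 0.9
```

```bash
python3 -c "
from h import *
look();wl()"
```

```text
lid [3.26859618e-04 8.55101680e+01]
t 9.85 tcp box [-23.8  -1.2 110.5] turn 0.001 F [0.7 0.4 0.2] w 0.0004527140174723151
bail pts 0
lever zone [(-44, np.float64(89.0)), (-36, np.float64(90.0)), (-28, np.float64(109.0)), (-20, np.float64(112.0)), (-12, np.float64(111.0)), (-4, np.float64(103.0)), (4, np.float64(101.0)), (20, np.float64(86.0)), (28, np.float64(86.0))]
t 9.85 tcp box [-23.8  -1.2 110.5] turn 0.001 F [0.7 0.4 0.2] w 0.0004527140174723151
bar 1217 [[45.2, -37.1, 97.5], [49.1, 21.6, 99.6], [52.3, 37.2, 101.0]]
lever [(-46, np.float64(146.0)), (-40, np.float64(146.0)), (-34, np.float64(150.0)), (-28, np.float64(157.0)), (-22, np.float64(161.0)), (-16, np.float64(170.0)), (-10, np.float64(111.0)), (-4, np.float64(104.0)), (2, np.float64(102.0)), (8, np.float64(99.0))]
```

The bar is seated under the lip (x≈49, z≈97) and the lever is at about 0.9. Now pressing it down.

Call:
play_rows(targets=[[[-0.006,0,0.001,0,1],[-0.011,0,0.004,0,1],[-0.015,0,0.01,0,1],[-0.018,0,0.016,0,1],[-0.02,0,0.022,0,1]]])

```text
time: 10.32
ee_pos: [0.5057, 0.2233, 0.0868]
tcp_rot: [0.0, 0.999, -0.036, -0.001]
contact_force: [-0.3, 0.1, 2.2]
grip_width: 0.0005
finger_force: 0.8
```

Call:
play_rows(targets=[[[-0.002,0,0.006,0,1],[-0.004,0,0.011,0,1],[-0.004,0,0.015,0,1],[-0.004,0,0.017,0,1],[-0.004,0,0.017,0,1]]])

```text
time: 10.73
ee_pos: [0.5019, 0.2234, 0.0708]
tcp_rot: [0.0, 0.999, -0.035, -0.001]
contact_force: [-4.0, -0.6, 6.5]
grip_width: 0.0004
finger_force: 3.2
```

```bash
python3 -c "
from h import *
look();wl()"
```

```text
lid [2.32551298e-03 8.56681871e+01]
t 10.7833 tcp box [-47.1  -1.6  70.8] turn -0.0 F [-5.5 -1.   8.6] w 0.00046447055783836906
bail pts 30
 top [-43.8  44.6 194.3]  far [-22.4  33.6 178.9]
lever zone [(-4, np.float64(104.0)), (4, np.float64(103.0)), (20, np.float64(87.0)), (28, np.float64(87.0))]
t 10.7833 tcp box [-47.1  -1.6  70.8] turn -0.0 F [-5.5 -1.   8.6] w 0.00046447055783836906
bar 2400 [[44.6, -37.2, 98.3], [48.1, -21.0, 100.5], [51.8, 37.2, 102.0]]
lever [(-58, np.float64(159.0)), (-52, np.float64(165.0)), (-46, np.float64(170.0)), (-40, np.float64(170.0)), (-34, np.float64(151.0)), (-28, np.float64(166.0)), (-22, np.float64(170.0)), (-16, np.float64(170.0)), (-10, np.float64(168.0)), (-4, np.float64(101.0)), (2, np.float64(102.0)), (8, np.float64(99.0))]
```

Real tip is at ≈95, the flat height, with a contact force of about 9 N. One more small press, then lift and look.

Call:
play_rows(targets=[[[0,0,0.001,0,1],[0,0,0.003,0,1],[0,0,0.003,0,1]]])

```text
time: 11.08
ee_pos: [0.502, 0.2235, 0.0704]
tcp_rot: [0.0, 0.999, -0.035, -0.001]
contact_force: [-14.2, -4.6, 28.7]
grip_width: 0.0006
finger_force: 14.4
```

Call:
play_rows(targets=[[[0,0,-0.01,0,1],[0,0,-0.04,0,1],[-0.01,0,-0.08,0,1],[-0.05,0,-0.12,0,1],[-0.09,0,-0.14,0,1]]])

```text
time: 11.5
ee_pos: [0.4295, 0.2288, 0.2015]
tcp_rot: [-0.0, 0.999, -0.036, 0.002]
contact_force: [-0.2, 1.7, 0.6]
grip_width: 0.0005
finger_force: 0.0
```

```bash
python3 -c "
from h import *
look('f.png');wl()"
```

```text
lid [1.94539352e-03 8.55865927e+01]
t 11.55 tcp box [-124.9   -0.3  204.7] turn 0.001 F [-1.7  3.9  0.7] w 0.0005858906492143828
bail pts 0
lever zone [(-68, np.float64(100.0)), (-60, np.float64(97.0)), (-52, np.float64(98.0)), (-44, np.float64(98.0)), (-36, np.float64(97.0)), (-28, np.float64(98.0)), (-20, np.float64(97.0)), (-12, np.float64(99.0)), (-4, np.float64(103.0)), (4, np.float64(102.0)), (20, np.float64(87.0)), (28, np.float64(86.0))]
t 11.55 tcp box [-124.9   -0.3  204.7] turn 0.001 F [-1.7  3.9  0.7] w 0.0005858906492143828
lever [(-58, np.float64(96.0)), (-52, np.float64(96.0)), (-46, np.float64(96.0)), (-40, np.float64(96.0)), (-34, np.float64(96.0)), (-28, np.float64(96.0)), (-22, np.float64(96.0)), (-16, np.float64(97.0)), (-10, np.float64(99.0)), (-4, np.float64(103.0)), (2, np.float64(101.0)), (8, np.float64(98.0))]
```

View pics/f.png

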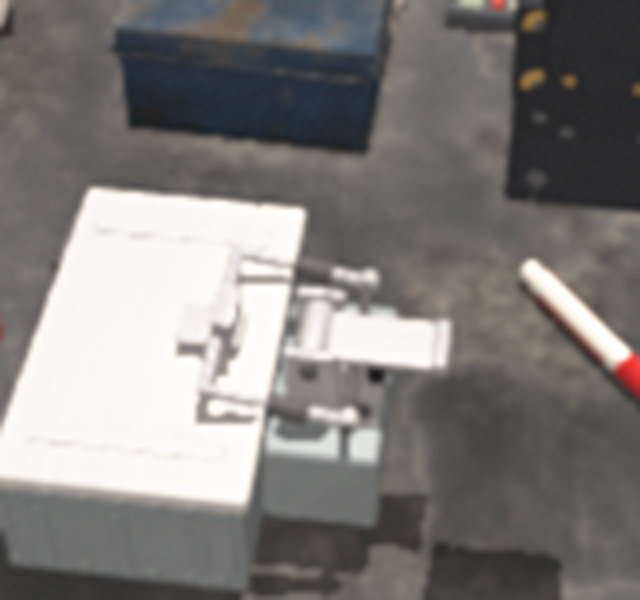

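The picture shows the lever flat (320-450,340), the bail bar hooked behind the keeper (220,320) and the lid shut, with the robot clear of everything. I'm handing it in.

```bash
python3 -c "
from h import *
print(ctrl.sign_off())"
```

```text
the job is handed in; nothing more can be done
None
```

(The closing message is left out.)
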